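# Curing lamp held in the V-cradle of the light meter

## Robot

A 6-joint arm with a two-finger parallel gripper is mounted at the origin on a cart in front of the work surface, level with it; the furniture and walls round the work are solid. World frame = base frame: x ahead of the robot, y to its left, z up, the work surface at z = 0. Lengths are in m, angles in rad, forces in N, time in s.
With the tool pointing down it reaches from about 0.375 to 0.975 m from the base axis. Payload 3.8 kg.
Tool frame: the origin (TCP) lies at the very end of the fingers, on their centre line; the grasp point (between the pads) lies 19 mm behind it (robot.pinch_z is the distance from the TCP to the grasp point, in m); z points along the fingers, y is the line along which they close (so a half turn about z gives the same grasp; the last joint's range is limited). The gripper opens to 88 mm and grips with 3 to 60 N. Pads are 18 mm wide; open, the fingers measure 123 mm over their backs; the gripper's body (75 mm by 187 mm) begins 45 mm behind the grasp point.
Start: joints at [-1.308, 0.264, 1.604, -0, 1.274, -0.037], TCP at [0.199, -0.645, 0.239] pointing down, gripper open.
Joint ranges: [-2.63, 2.63], [-0.94, 2.18], [0.31, 2.57], [-1.31, 4.45], [0, 2.66], [-2.55, 2.55]. Speed limits (rad/s): [2.57, 2.57, 3.14, 3.14, 3.14, 3.14].

## Interface

Orientations are given as a unit quaternion [w, x, y, z].
In Python, from plant import robot gives the robot as it stands.
- The arm moves only by the tool apply_moves, never from a script. Its argument "deltas" is a list of rows, each a list of 5 numbers: the shift along the tool's x, y, z in cm, then the turn about the tool's z in degrees, then the opening, from 0 (shut) to 1 (fully open). In form: [[tx, ty, tz, turn, claw], ...]. A call has 1 to 8 rows; each row shifts and turns the commanded pose from where the row before left it, along the tool's axes as they then stand; what a row does not reach is not made up. A row lasts 1/8 s, in which the tool goes at most 62.5 mm and 10.7 degrees, less where a joint would pass 70% of its speed; a pose out of reach is approached as far as the arm can. A call is refused whole if a number of a shift passes 6.25 or a number of a turn 10.7, either way. A call with a gripper value outside its range is refused whole. The fingers move at their own pace and stop on an object; "force" is the grip in N (left out, the last holds). Time passes only in rows, so rows that do not move let the fingers close. It gives the time, the measured TCP pose, the force, the opening and the grip force at its end, in the units of the state.
- robot.state(): the state, without advancing time (a new reading comes with each control period).
- robot.camera(name): name is "scene" or "top" or "wrist"; returns a dict with "color" (480x640x3 uint8, red, green, blue), "intrinsics" (3x3 intrinsics, pixels), "rvec" (rotation vector, rad) and "tvec" (3), from world to camera coordinates, as OpenCV has them. Camera axes: x right, y down, z forward; pixel columns grow to the right and rows downward; lengths in m; the calibration is good to about 2 mm. A picture is of the moment at which its call begins. There is no depth.
- robot.job_done(): hands the job in; it is judged then, once.
Trained networks look in the newest picture that a camera, given by its name, has taken for a name from the list of things; names that differ only in an ending like _2 or _b are one class to them, and where a whole thing is asked for, a point or a joint stands for the part that bears it (a point fixed in the world has none). Each returns a list of dicts, best first, with "conf" (0 to 1); they miss things now and then, are a little off and sometimes report something else, mostly with a low value. They report only what shows in the picture. A call takes as long as a camera call.
- robot.trace(camera, target): "region" (480x640 bool, what is visible of it) and "position" ([column, row] in pixels, amid what is visible of it).
- robot.place_of(camera, target): "position" ([column, row] in pixels: a listed point, or the origin of a listed thing).
The state is a dict: "clock": time; "q": joint angles; "qd": joint speeds; "effort": joint torques, N m; "position": TCP position; "eef_rot": TCP orientation; "wrist_force": force on the tool from outside, world axes, zero at the start; "torque": the same for the moment, N m; "width": finger opening in m; "grip_force": force on a finger pad.
Only numpy, scipy, OpenCV 4.12 (cv2) and the standard library are available. Lean on these libraries where they do the work, as an engineer would, in place of code of your own. Each camera call takes 0.05 s, during which the arm holds its last target. There are 200 camera calls.

## Task

Set up the output check of the pen-type curing lamp: seat the loose V-cradle fully down on the two locating pegs of the light meter's base plate, then lay the lamp in the V with its lens facing the meter's round sensor window, about a centimetre away and not touching the meter. Finish while still holding the lamp down in the V with a steady push of about 10 N so that it bears on both sides of the V for the reading; do not let go at the end. Leave the other things on the worktop where they are.

Things in the scene. Friction and masses are not known exactly. Their poses are not given: they have to be found in the camera images.
- meter: Light meter, fixed: aluminium base plate 179 x 92 mm, top 10 mm above the worktop, and on one end a white console 54 mm deep, 92 mm wide, 60 mm high in front, 84 mm at the back, sloping display on top. x axis along the plate to the console, z up; origin on the worktop below the midpoint of the two pegs. Plate x -50 to +129 mm, y -46 to +46 mm; console front face at x = +73 mm.
- seat (a point): Point on top of the base plate (10 mm above the worktop) midway between the two steel pegs, axes as the meter; the centre of the cradle's underside comes here. The pegs stand on the plate 12 mm either side of it along the meter's x axis: 8 mm diameter, 12 mm high, bullet noses tapered over the top 5 mm.
- window (a point): Centre of the round sensor window in the console's front face; it looks along the meter's -x, back over the pegs. 42 mm above the worktop, 71 mm along +x from the middle of the pegs.
- cradle: Loose V-cradle, grey plastic, 64 mm long (x, direction of the V), 48 mm wide (y), 29.5 mm high, about 0.14 kg; origin at the centre of its underside. Base block 64 x 48 x 14 mm with an upright 90 degree V notch at each end (12 mm thick). Two through holes on the middle line (10.5 mm round at x = -12 mm, 14.5 x 10.5 mm slot at x = +12 mm) drop over the pegs; fits either way round.
- wall_left: The V's side at the cradle's +y: its two 45 degree faces, part of the cradle, same origin and axes. The V's root is 15 mm above the cradle's underside; a 24 mm barrel in it has its axis 32 mm above the underside. Faces are slick (friction about 0.3).
- wall_right: The V's side at the cradle's -y, same origin and axes as the cradle. Between the end notches (x -20 to +20 mm) the cradle is relieved to 14 mm height: there fingers can straddle the block across its 48 mm width, or reach past a lamp lying in the V. On the pegs the cradle has about 1.2 mm of play sideways.
- lamp: Pen-type curing lamp: plain metal barrel, 24 mm diameter, 128 mm long, about 0.12 kg, lying down (not the white wand with orange shield at the back). Origin on its axis near mid length; x axis towards the lens. Narrow dark nose with the lens ends at x = +62 mm, tail at -66 mm; dark hex anti-roll collar at x -54 to -44 mm. With its origin over the cradle's middle the lens is 9 mm from the window.
- lens (a point): Centre of the lamp's lens face, on the barrel's axis, 62 mm from the lamp's origin along its +x.
- bur_block: Bystander: teal bur stand, 60 x 24 x 38 mm, origin under its centre.
- dappen_dish: Bystander: octagonal glass dish, 33 mm wide, 25 mm high, origin under its centre.
- impression_tray: Bystander: steel impression tray, 70 x 62 x 17 mm, origin under its centre.
- ligature_pack: Bystander: flat white pack, 60 x 36 x 10 mm, origin under its centre.

How it is judged:
On the way:
1. the V-cradle sits fully down over both pegs (horizontal distance between cradle and seat below 0.0035 m and z of cradle in the frame of seat below 0.002 m and angle between the x axis of cradle and the x axis of meter, either way round below 0.08 rad), for 0.2 s.
At the end, for the whole second after the job is handed in: Cradle down on its pegs (3.5 mm sideways, 2 mm in height, 0.08 rad, upright); lamp lying along the V (2 mm sideways, axis 29 to 34 mm above the cradle's underside, 0.05 rad), lens within 20 mm of the window, meter untouched; fingers still on the lamp, pressing it with 1.5 to 25 N onto each side (all of step 1 and angle between cradle's own z axis and vertical below 0.05 rad and z of lamp in the frame of cradle between 0.029 and 0.034 m and y of lamp in the frame of cradle between -0.002 and 0.002 m and angle between the x axis of lamp and the x axis of cradle, either way round below 0.05 rad and distance between lens and window below 0.02 m and contact force between lamp and meter below 0.3 N and contact force between lamp and wall_left between 1.5 and 25 N and contact force between lamp and wall_right between 1.5 and 25 N and contact force between the fingers and lamp above 1 N and linear speed of lamp below 0.01 m/s); the arm keeps its last pose, push and grip.
It fails at once if a bystander is pushed more than 30 mm away (distance of any of bur_block, dappen_dish, impression_tray, ligature_pack from where it was at the start of the episode above 0.03 m).
It fails at once if the lamp is rammed against the meter (contact force between lamp and meter above 15 N).
It also fails if it takes over 64 s, if anything falls off the work surface, if the arm or the gripper's body presses on something with over 40 N, if the wrist force passes 120 N, or if a joint passes its speed limit or range.

## Working session

There is one attempt and no reset: what is moved stays moved. The work goes in short steps, Python scripts to look and compute and a tool call to move; the robot and the scene stay as the last step left them, time stands still between calls to the robot, and variables do not carry over. Pictures are saved under pics/ and viewed, at most 10 in all, crops included, and the job is handed in when it is done.

Besides the shell and the picture viewer there is one more tool, called after "Request:" as name(argument=value, ...) on one line, values as JSON. apply_moves: Moves the arm, as the interface text tells. Its arguments: {"type":"object","properties":{"deltas":{"type":"array","items":{"type":"array","items":{"type":"number"}}},"force":{"type":"number"}},"required":["deltas"]}

```bash
ls; mkdir -p pics
cat > h.py <<'E'
import numpy as np, cv2
from plant import robot
def cam(n, save=None):
    c=robot.camera(n)
    if save: cv2.imwrite('pics/'+save+'.png', c['color'][:,:,::-1])
    R,_=cv2.Rodrigues(np.array(c['rvec'],float)); return dict(K=np.array(c['intrinsics']),R=R,t=np.array(c['tvec'],float).ravel(),img=c['color'])
def ray(c,p):
    d=c['R'].T@np.linalg.inv(c['K'])@np.array([p[0],p[1],1.]); return -c['R'].T@c['t'], d/np.linalg.norm(d)
def onz(c,p,z):
    o,d=ray(c,p); return o+d*(z-o[2])/d[2]
def tri(obs):
    A=np.zeros((3,3));b=np.zeros(3)
    for c,p in obs:
        o,d=ray(c,p);M=np.eye(3)-np.outer(d,d);A+=M;b+=M@o
    x=np.linalg.solve(A,b); return x,[float(np.linalg.norm((np.eye(3)-np.outer(ray(c,p)[1],ray(c,p)[1]))@(x-c['t']*0-ray(c,p)[0]))) for c,p in obs]
def proj(c,X):
    v=c['K']@(c['R']@np.array(X)+c['t']); return v[:2]/v[2]
E
cat > a.py <<'E'
from h import *
np.set_printoptions(precision=4,suppress=True)
s=robot.state(); print(s['clock'],s['position'],s['eef_rot'],s['width'])
cs={n:cam(n,n+'0') for n in ['scene','top']}
print({n:-c['R'].T@c['t'] for n,c in cs.items()})
for t in ['meter','seat','window','cradle','lamp','lens','bur_block','dappen_dish','impression_tray','ligature_pack']:
    o=[]
    for n in cs:
        r=robot.place_of(n,t)
        print(t,n,[(np.round(x['position'],1).tolist(),round(x['conf'],2)) for x in r[:2]])
        if r:o.append((cs[n],r[0]['position']))
    if len(o)==2: print('   ',*tri(o))
E
python3 a.py; python3 -c "
import cv2,numpy as np
"
```

```text
pics
0.0 [ 0.1992 -0.6442  0.2374] [-0.0011  0.9888  0.1493 -0.0001] 0.08815333028420769
{'scene': array([0.0783, 0.8273, 1.0176]), 'top': array([ 0.3554, -0.034 ,  1.3918])}
meter scene [([289.2, 312.8], 0.98)]
meter top [([198.5, 246.4], 0.72), ([396.3, 273.4], 0.64)]
    [0.5157 0.2164 0.0122] [0.001711695091433632, 0.0017116950914333959]
seat scene [([283.0, 308.7], 0.76)]
seat top [([202.8, 248.5], 0.84), ([395.7, 246.7], 0.29)]
    [0.5223 0.2111 0.0154] [0.010869200835032533, 0.010869200835032239]
window scene [([262.8, 315.8], 0.87), ([287.6, 313.3], 0.17)]
window top [([168.8, 229.1], 0.56)]
    [0.5496 0.2771 0.0519] [0.001121192161673008, 0.001121192161672957]
cradle scene [([391.8, 191.0], 0.67)]
cradle top [([452.8, 266.3], 0.59)]
    [ 0.4797 -0.3715 -0.0127] [0.002353371325847907, 0.0023533713258478877]
lamp scene [([379.8, 212.7], 0.84), ([286.9, 308.6], 0.54)]
lamp top []
lens scene [([362.1, 206.1], 0.59)]
lens top [([395.3, 248.4], 0.86)]
    [ 0.5198 -0.2332  0.0135] [0.0009539425566119336, 0.0009539425566120011]
bur_block scene [([332.9, 211.4], 0.72)]
bur_block top [([368.6, 216.4], 0.5)]
    [ 0.5918 -0.1729  0.0107] [0.0009820111787275426, 0.0009820111787274927]
dappen_dish scene [([286.3, 309.3], 0.64), ([343.0, 223.0], 0.56)]
dappen_dish top [([356.6, 236.2], 0.72), ([396.3, 244.6], 0.67)]
    [ 0.6882 -0.148  -0.5128] [0.07967583977164944, 0.07967583977164934]
impression_tray scene [([348.3, 197.5], 0.6)]
impression_tray top [([412.6, 218.6], 0.91)]
    [ 0.5914 -0.2789 -0.0135] [0.0018046884745755861, 0.001804688474575669]
ligature_pack scene [([275.2, 267.7], 0.73)]
ligature_pack top [([248.5, 201.2], 0.62)]
    [0.6239 0.1052 0.0141] [0.0001331300599013117, 0.00013313005990134354]
```

View pics/top0.png

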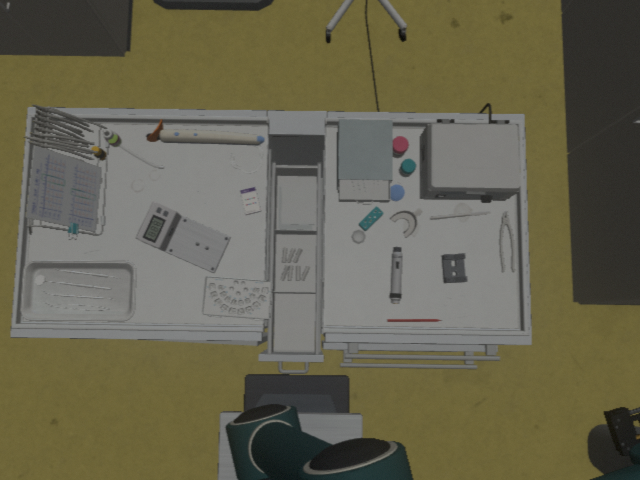

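View pics/scene0.png

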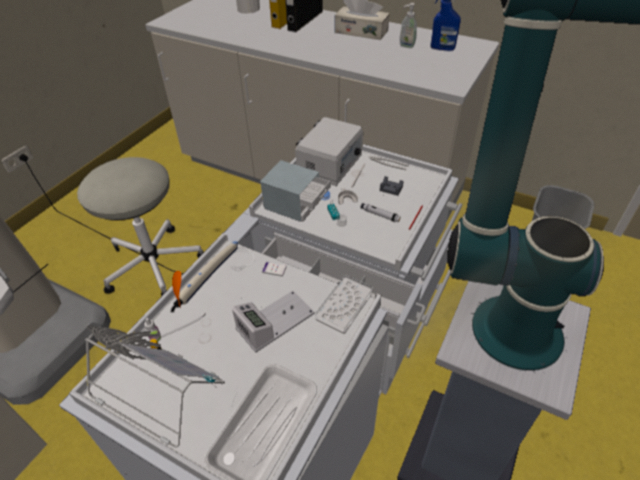

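Top view: the lamp runs vertically at column 396 (rows 247–303, lens up), the cradle is at (455,268), the meter at (183,237) and the pegs near (205,250). The scene view agrees. Next I'll add a planner helper and look at the wrist view.

```bash
cat >> h.py <<'E'
from scipy.spatial.transform import Rotation as Ro
np.set_printoptions(precision=4,suppress=True)
def yaw(s): 
    w,x,y,z=s['eef_rot']; m=Ro.from_quat([x,y,z,w]).as_matrix(); return np.arctan2(m[1,0],m[0,0])
def plan(x,y,z,psi=None):
    """world target -> turn (deg about tool z, down) to do first, then tool-frame shift in cm"""
    s=robot.state(); a=yaw(s); 
    if psi is None: psi=a
    turn=-np.degrees((psi-a+np.pi)%(2*np.pi)-np.pi)
    d=(np.array([x,y,z])-s['position'])*100; c,n=np.cos(psi),np.sin(psi)
    t=np.array([c*d[0]+n*d[1], n*d[0]-c*d[1], -d[2]])
    print('turn',round(turn,2),'shift cm',t.round(2),'q1',s['q'][0].round(2) if hasattr(s['q'][0],'round') else s['q'][0],'yaw',a.round(3),'t',s['clock'])
E
cat > b.py <<'E'
from h import *
c=cam('wrist','w0'); s=robot.state()
print(-c['R'].T@c['t'], c['R'][2], s['position'], c['K'][0,0])
for t in ['cradle','lamp','lens']:
    print(t,[(x['position'],x['conf']) for x in robot.place_of('wrist',t)[:2]])
plan(0.42,-0.32,0.28,0.0)
c=cam('top')
print(onz(c,(455,268),.015),onz(c,(397,248),.012),onz(c,(395,303),.012),onz(c,(205,250),.01))
E
python3 b.py
```

```text
[ 0.2643 -0.6258  0.3843] [-0.254  -0.0786 -0.964 ] [ 0.1993 -0.6449  0.2387] 413.735098174918
cradle []
lamp []
lens []
turn 17.18 shift cm [ 22.07 -32.49  -4.13] q1 -1.31 yaw 0.3 t 1.3
[ 0.4757 -0.3691  0.015 ] [ 0.52   -0.2376  0.012 ] [ 0.3945 -0.2325  0.012 ] [0.5095 0.2023 0.01  ]
```

Request:
apply_moves(deltas=[[0,0,0,8.6,1],[0,0,0,8.6,1],[3.6,-5,-0.6,0,1],[3.6,-5,-0.6,0,1],[3.6,-5,-0.6,0,1],[3.6,-5,-0.6,0,1],[3.6,-5,-0.6,0,1],[3.6,-5,-0.6,0,1]])

```text
clock: 2.35
position: [0.4164, -0.3433, 0.2752]
eef_rot: [0.0, 1.0, -0.0, 0.0]
wrist_force: [0.6, -1.2, 0.2]
width: 0.0882
grip_force: 0.0
```

```bash
cat > b.py <<'E'
from h import *
import sys
c=cam('wrist',sys.argv[1]); s=robot.state()
print(-c['R'].T@c['t'], s['position'], yaw(s),s['clock'])
for t in sys.argv[2:]:
    print(t,[(np.round(x['position'],1).tolist(),round(x['conf'],2),onz(c,x['position'],.012)) for x in robot.place_of('wrist',t)[:2]])
E
python3 b.py w1 cradle lamp lens
```

```text
[ 0.4843 -0.3443  0.4209] [ 0.4205 -0.3377  0.2763] 0.003287475661912215 2.4
cradle [([335.3, 128.6], 0.88, array([ 0.4832, -0.3661,  0.012 ]))]
lamp [([201.4, 151.1], 0.72, array([ 0.4624, -0.2369,  0.012 ]))]
lens [([196.6, 79.5], 0.86, array([ 0.5272, -0.2372,  0.012 ]))]
```

View pics/w1.png

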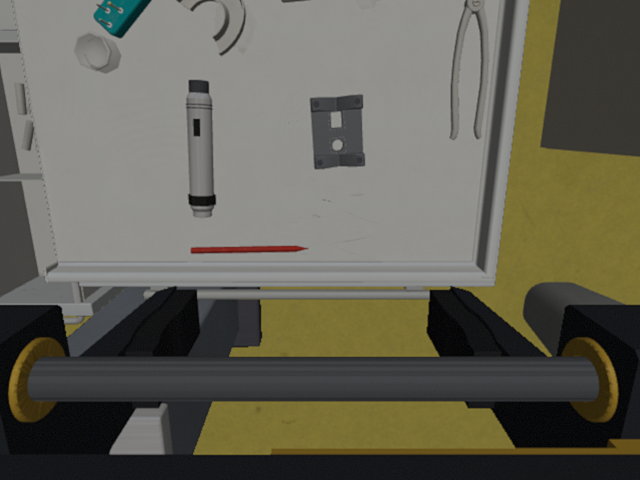

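The wrist view shows the lamp at (201,150) with its lens up at (198,80). The cradle is at (337,132) with the slot at (336,119) and the round hole at (337,145). Both lie nearly along world x. I'll take a second, lower view to measure them.

Request:
apply_moves(deltas=[[1.5,-1,4,0,1],[1.5,-1,4,0,1],[0,0,0,0,1],[0,0,0,0,1]])

```text
clock: 3.05
position: [0.4451, -0.3265, 0.1958]
eef_rot: [0.0, 1.0, -0.001, 0.0]
wrist_force: [0.7, -0.3, 1.0]
width: 0.088
grip_force: 0.0
```

```bash
cat > m.py <<'E'
from h import *
import sys
c=cam('wrist',sys.argv[1]); s=robot.state(); print(s['position'],yaw(s),s['clock'])
np.save('cw2.npy',np.r_[c['R'].ravel(),c['t'],c['K'].ravel()])
for t in ['cradle','lamp']:
    r=robot.trace('wrist',t)
    if not r: print('no',t); continue
    m=r[0]['region'].astype(np.uint8); k=cv2.connectedComponentsWithStats(m)[2][1:,4].max()
    cs,_=cv2.findContours(m,0,2); q=max(cs,key=cv2.contourArea)
    bx=cv2.boxPoints(cv2.minAreaRect(q)); print(t,r[0]['conf'],bx.round(1).tolist())
for t in ['cradle','lamp','lens']:
    print(t,[(np.round(x['position'],1).tolist(),round(x['conf'],2),onz(c,x['position'],.012)) for x in robot.place_of('wrist',t)[:2]])
g=cv2.cvtColor(c['img'],cv2.COLOR_RGB2BGR); cv2.imwrite('pics/'+sys.argv[1]+'c.png',cv2.resize(g[0:300,100:500],None,fx=2,fy=2,interpolation=2))
E
python3 m.py w2
```

```text
[ 0.4456 -0.3268  0.1966] -0.001749250300635405 3.1
cradle 0.9 [[329.29998779296875, 130.3000030517578], [395.8999938964844, 126.5999984741211], [400.6000061035156, 213.0], [334.0, 216.6999969482422]]
lamp 0.59 [[179.0, 109.0999984741211], [211.1999969482422, 108.30000305175781], [215.6999969482422, 271.5], [183.5, 272.3999938964844]]
cradle [([361.6, 166.3], 0.69, array([ 0.4833, -0.3662,  0.012 ]))]
lamp [([198.2, 189.4], 0.58, array([ 0.4654, -0.2364,  0.012 ]))]
lens [([193.2, 109.9], 0.91, array([ 0.5259, -0.2372,  0.012 ]))]
```

View pics/w2c.png

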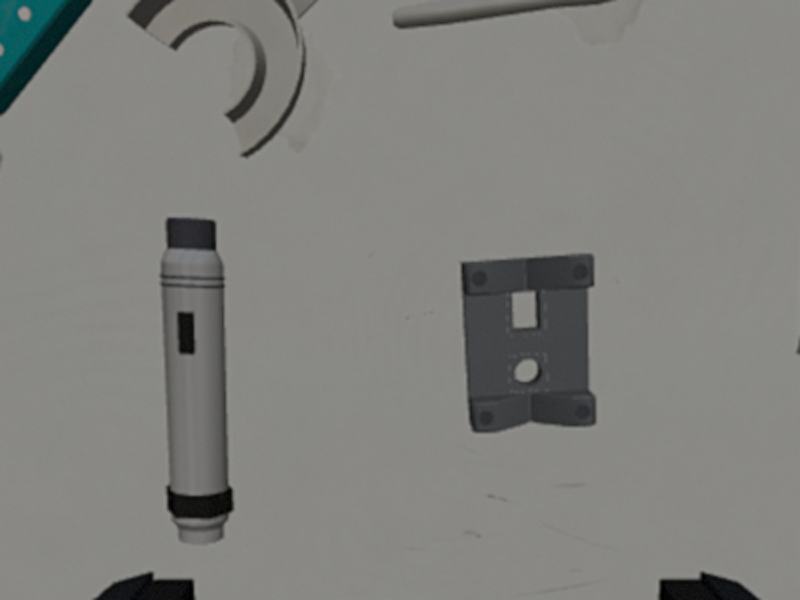

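In the crop, the lamp lens end is at (191,219) and the tail at (200,541). The cradle screws are at (479,278), (580,271), (582,411) and (486,417), with holes at (525,310) and (527,370).

```bash
cat > l.py <<'E'
from h import *
v=np.load('cw2.npy'); c=dict(R=v[:9].reshape(3,3),t=v[9:12],K=v[12:].reshape(3,3))
f=lambda x,y,z: onz(c,(100+x/2-.25,y/2-.25),z)
S=[f(*p,.0295) for p in [(479,278),(580,271),(582,411),(486,417)]]
print('screws',np.array(S)[:,:2],np.mean(S,0)); d=(S[0]+S[1]-S[2]-S[3]); print('yaw',np.arctan2(d[1],d[0]), 'crossyaw',[np.arctan2((a-b)[1],(a-b)[0])-np.pi/2 for a,b in[(S[0],S[1]),(S[3],S[2])]])
h=[f(525,310,.007),f(527,370,.007)]; d=h[0]-h[1]; print('holes',h,np.mean(h,0),np.linalg.norm(d),np.arctan2(d[1],d[0]))
L=[f(466,290,.014),f(470,400,.014)];R=[f(588,290,.014),f(587,395,.014)]
print(L,R)
# lamp edges at z=.012
T=f(191,219,.015);B=f(200,541,.012)
print('lamp ends',T,B,np.linalg.norm(T-B)); 
E1=[f(162,275,.012),f(223,275,.012),f(169,480,.012),f(228,480,.012)]
d=E1[0]+E1[1]-E1[2]-E1[3]; print(E1,'yaw',np.arctan2(d[1],d[0]))
p=np.mean(E1[:2],0);q=np.mean(E1[2:],0);print(p,q)
E
python3 l.py
```

```text
screws [[ 0.5048 -0.3472]
 [ 0.5072 -0.3841]
 [ 0.4554 -0.3873]
 [ 0.4532 -0.3507]] [ 0.4801 -0.3673  0.0295]
yaw 0.0636133343362731 crossyaw [np.float64(0.06451289305267549), np.float64(0.0604333894099478)]
holes [array([ 0.4919, -0.3671,  0.007 ]), array([ 0.4681, -0.3686,  0.007 ])] [ 0.48   -0.3678  0.007 ] 0.023829562078192482 0.06285829638091918
[array([ 0.4999, -0.3433,  0.014 ]), array([ 0.4571, -0.3453,  0.014 ])] [array([ 0.4998, -0.3903,  0.014 ]), array([ 0.459 , -0.3919,  0.014 ])]
lamp ends [ 0.5263 -0.2396  0.015 ] [ 0.3972 -0.2324  0.012 ] 0.129312300263038
[array([ 0.5058, -0.226 ,  0.012 ]), array([ 0.5058, -0.2495,  0.012 ]), array([ 0.4238, -0.2217,  0.012 ]), array([ 0.4238, -0.246 ,  0.012 ])] yaw -0.04751786018313881
[ 0.5058 -0.2377  0.012 ] [ 0.4238 -0.2338  0.012 ]
```

Request:
apply_moves(deltas=[[0,0,0,-3.7,1],[1.6,2.15,4,0,1],[1.6,2.15,4,0,1],[0,0,3.6,0,1],[0,0,0,0,1],[0,0,0,0,1]])

```text
clock: 4.1
position: [0.4808, -0.3663, 0.0802]
eef_rot: [0.001, 0.999, 0.032, 0.001]
wrist_force: [0.2, -0.3, -0.5]
width: 0.0882
grip_force: 0.0
```

```bash
cat > n.py <<'E'
from h import *
c=cam('wrist','w3'); s=robot.state(); print(s['position'],yaw(s),s['clock'])
v=np.load('cw2.npy'); c2=dict(R=v[:9].reshape(3,3),t=v[9:12],K=v[12:].reshape(3,3))
r=robot.place_of('wrist','cradle'); print([(x['position'],x['conf'],onz(c,x['position'],0)) for x in r])
for X in [(.4801,-.3673,0)]: print('expect',proj(c,X))
# predicted hole+screw pixels
ps=[]
for X in [(.4919,-.3671,.007),(.4681,-.3686,.007),(.5048,-.3472,.0295),(.5072,-.3841,.0295),(.4554,-.3873,.0295),(.4532,-.3507,.0295)]:
    p=proj(c,X); ps.append(p.round(1).tolist())
print(ps)
np.save('cw3.npy',np.r_[c['R'].ravel(),c['t'],c['K'].ravel()])
g=c['img'][:,:,::-1].copy()
for p in ps: cv2.drawMarker(g,tuple(int(round(u)) for u in p),(0,0,255),0,9,1)
cv2.imwrite('pics/w3m.png',g)
plan(.480,-.3677,.004,.063)
E
python3 n.py
```

```text
[ 0.4813 -0.3667  0.0809] 0.06422173022731589 4.15
[([312.2, 252.6], 0.95, array([ 0.4798, -0.3672,  0.    ]))]
expect [312.484  252.1741]
[[313.5, 235.2], [313.5, 276.3], [274.4, 218.7], [350.6, 218.5], [348.0, 316.6], [277.3, 316.4]]
turn 0.07 shift cm [-0.15  0.08  7.72] q1 -0.69 yaw 0.064 t 4.2
```

View pics/w3m.png

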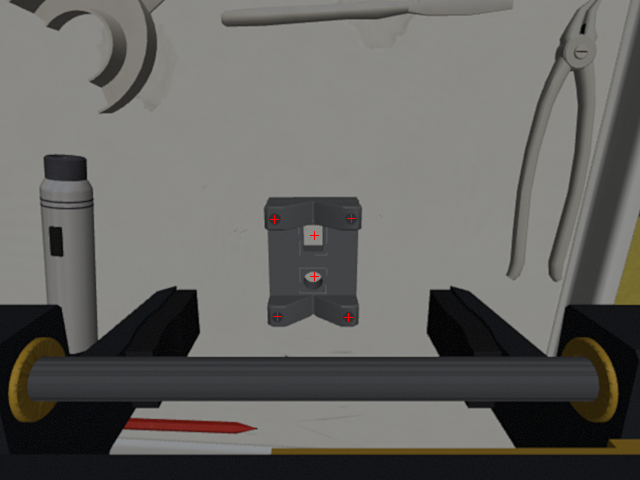

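The predicted marks land exactly on the screws and holes from this second height, at (275,219), (350,219), (313,235) and (313,276). That confirms the position and heights. Next I descend and grip.

Request:
apply_moves(deltas=[[-0.15,0.08,4,0,1],[0,0,3.7,0,1],[0,0,0,0,1],[0,0,0,0,0],[0,0,0,0,0],[0,0,0,0,0],[0,0,0,0,0],[0,0,0,0,0]], force=30)

```text
clock: 5.2
position: [0.4788, -0.3668, 0.002]
eef_rot: [0.0, 0.999, 0.032, 0.0]
wrist_force: [-0.2, 0.1, 2.1]
width: 0.0479
grip_force: 30.0
```

Request:
apply_moves(deltas=[[0,0,-5.4,0,0],[0,0,-5.4,0,0],[0,0,-5.4,0,0],[0,0,-5.4,0,0],[0,0,0,0,0]])

```text
clock: 5.82
position: [0.4814, -0.369, 0.2239]
eef_rot: [0.004, 0.999, 0.032, 0.004]
wrist_force: [0.3, 0.0, -1.7]
width: 0.0478
grip_force: 30.0
```

Request:
apply_moves(deltas=[[0.26,-5.95,0,0,0],[0.26,-5.95,0,0,0],[0.26,-5.95,0,0,0],[0.26,-5.95,0,0,0],[0.26,-5.95,0,0,0],[0.26,-5.95,0,0,0],[0.26,-5.95,0,0,0],[0.26,-5.95,0,0,0]])

```text
clock: 6.82
position: [0.4674, 0.1113, 0.2158]
eef_rot: [0.0, 0.999, 0.032, -0.001]
wrist_force: [0.2, -0.9, -1.5]
width: 0.0478
grip_force: 30.0
```

Request:
apply_moves(deltas=[[0,0,0,-10.4,0],[0,0,0,-10.4,0],[0,0,0,-10.4,0],[0,0,0,-10.4,0],[0,0,0,-10.4,0],[0,0,0,-10.4,0],[0,0,0,0,0],[0,0,0,0,0]])

```text
clock: 7.82
position: [0.4683, 0.1095, 0.2166]
eef_rot: [-0.0, 0.839, 0.544, -0.001]
wrist_force: [-0.7, -1.0, -1.2]
width: 0.048
grip_force: 30.0
```

```bash
cat > o.py <<'E'
from h import *
import sys
c=cam('wrist',sys.argv[1]); s=robot.state(); print(s['position'],yaw(s),s['clock'],s['width'],s['grip_force'])
np.save(sys.argv[1]+'.npy',np.r_[c['R'].ravel(),c['t'],c['K'].ravel()])
for t,z in [('meter',0),('seat',.01),('window',.042),('cradle',.2)]:
    print(t,[(np.round(x['position'],1).tolist(),round(x['conf'],2),onz(c,x['position'],z)) for x in robot.place_of('wrist',t)[:2]])
E
python3 o.py m1
```

```text
[0.4685 0.1095 0.2169] 1.1508312932609053 7.875 0.04744168555785671 29.999813362956047
meter [([324.5, 68.8], 0.82, array([0.5229, 0.2083, 0.    ]))]
seat [([321.4, 68.1], 0.76, array([0.5202, 0.2087, 0.01  ]))]
window []
cradle [([315.4, 303.5], 0.88, array([0.4674, 0.1043, 0.2   ]))]
```

View pics/m1.png

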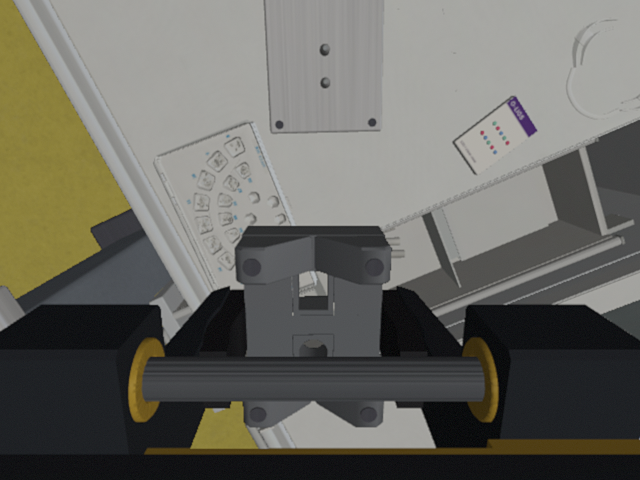

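The cradle is held square, with its screws symmetric at (252,267) and (373,267). The pegs show at (325,50) and (325,83), and the plate's near edge runs along row ~132. I'll take a closer view.

Request:
apply_moves(deltas=[[1.5,0,4.5,0,0],[1.5,0,4.5,0,0],[0,0,0,0,0],[0,0,0,0,0]])

```text
clock: 8.57
position: [0.4818, 0.137, 0.1289]
eef_rot: [0.0, 0.838, 0.545, 0.0]
wrist_force: [1.4, 0.5, -1.3]
width: 0.0473
grip_force: 30.0
```

```bash
python3 o.py m2
python3 - <<'E'
import cv2
g=cv2.imread('pics/m2.png'); cv2.imwrite('pics/m2c.png',cv2.resize(g[0:290,170:490],None,fx=2,fy=2,interpolation=2))
E
```

```text
[0.4825 0.1371 0.1297] 1.1530426043066482 8.625 0.04759371377768194 29.999772012233734
meter [([324.2, 103.7], 0.56, array([0.5217, 0.2082, 0.    ]))]
seat [([323.7, 104.0], 0.9, array([0.5209, 0.2078, 0.01  ]))]
window []
cradle [([312.9, 306.3], 0.71, array([0.4955, 0.1674, 0.2   ]))]
```

View pics/m2c.png

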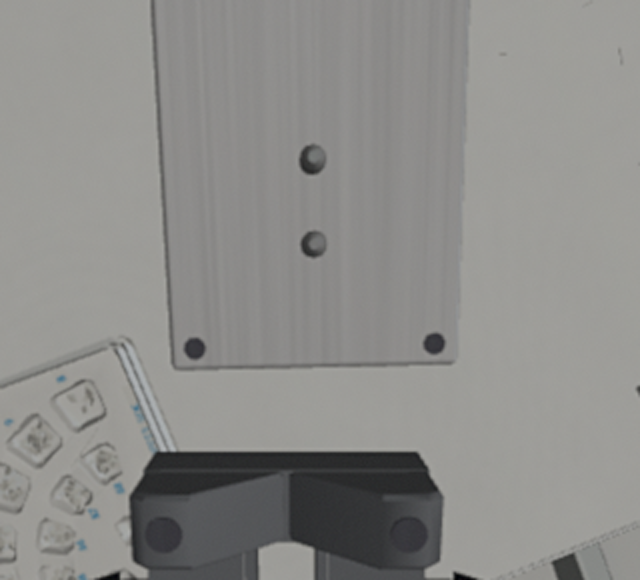

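```bash
cat > p.py <<'E'
from h import *
def ld(n):
    v=np.load(n+'.npy'); return dict(R=v[:9].reshape(3,3),t=v[9:12],K=v[12:].reshape(3,3))
c=ld('m2'); c1=ld('m1')
f=lambda x,y,z: onz(c,(170+x/2-.25,y/2-.25),z)
ang=lambda d:np.arctan2(d[1],d[0])
a,b=f(312.5,159,.016),f(313.5,244,.016); print('pegs',a,b,np.linalg.norm(a-b),(a+b)/2,ang(a-b))
a1,b1=onz(c1,(325,49.5),.016),onz(c1,(325,83),.016); print('pegs m1',(a1+b1)/2,np.linalg.norm(a1-b1),ang(a1-b1))
print('tri',tri([(c,(170+312.5/2-.25,79.25)),(c1,(325,49.5))]),tri([(c,(170+313.5/2-.25,121.75)),(c1,(325,83))]))
s,t=f(194,348,.01),f(434,343,.01); print('screws',s,t,ang(s-t)-np.pi/2,np.linalg.norm(s-t))
e,g=f(174,366,.01),f(456,360,.01); print('near',e,g,ang(e-g)-np.pi/2,np.linalg.norm(e-g),'mid',(e+g)/2)
l=f(153,0,.01)-f(174,360,.01); r=f(470,0,.01)-f(458,355,.01); print('edges',ang(l),ang(r))
psi=ang(l)/2+ang(r)/2; u=np.array([np.cos(psi),np.sin(psi),0]); print('seat from near edge',(e+g)/2+.05*u)
# cradle in hand: from m1 screws, find z so that lateral spacing is .0369
P=[(252,267),(373,267),(368,415),(257,415)]
for z in (.236,.240,.244,.248):
    S=np.array([onz(c1,p,z) for p in P]); print(z,np.linalg.norm(S[0]-S[1]),np.linalg.norm(S[3]-S[2]),np.linalg.norm((S[0]+S[1]-S[2]-S[3])/2),S.mean(0),ang(S[0]+S[1]-S[2]-S[3]))
E
python3 p.py
```

```text
pegs [0.5274 0.2197 0.016 ] [0.5181 0.1976 0.016 ] 0.023896798118278263 [0.5227 0.2087 0.016 ] 1.1732126991365446
pegs m1 [0.5228 0.2081 0.016 ] 0.024186146414939137 1.1570199014405176
tri (array([0.5281, 0.2202, 0.0091]), [0.00023619215741035423, 0.00023619215741033783]) (array([0.5184, 0.1976, 0.0078]), [3.333084012042393e-05, 3.3330840120336235e-05])
screws [0.471 0.184 0.01 ] [0.5412 0.1545 0.01  ] 1.1727887063974207 0.07610492318691052
near [0.4627 0.1814 0.01  ] [0.5456 0.1466 0.01  ] 1.1733257055506798 0.08992474019347499 mid [0.5042 0.164  0.01  ]
edges 1.1747063666393458 1.1733974780167773
seat from near edge [0.5235 0.2101 0.01  ]
0.236 0.038961638318099165 0.03975332009883309 0.05597509529042636 [0.4667 0.1055 0.236 ] 1.148946435360145
0.24 0.03772623326498212 0.03849281220829444 0.054200223427854376 [0.4676 0.1076 0.24  ] 1.148946435360145
0.244 0.036490828211865084 0.03723230431775579 0.05242535156528239 [0.4686 0.1096 0.244 ] 1.148946435360145
0.248 0.03525542315874804 0.03597179642721708 0.05065047970271039 [0.4695 0.1117 0.248 ] 1.1489464353601444
```

```bash
python3 -c "
from h import *
plan(.5228,.2087,.05,1.1735)"
```

```text
turn -1.19 shift cm [8.18 0.96 7.96] q1 0.23 yaw 1.153 t 8.825
```

Request:
apply_moves(deltas=[[0,0,0,-1.2,0],[4.1,0.48,0,0,0],[4.1,0.48,4,0,0],[0,0,4,0,0],[0,0,0,0,0],[0,0,0,0,0]])

```text
clock: 9.57
position: [0.5221, 0.2089, 0.0487]
eef_rot: [0.0, 0.833, 0.554, 0.0]
wrist_force: [-0.3, 0.7, -1.1]
width: 0.048
grip_force: 30.0
```

```bash
python3 o.py m3
python3 - <<'E'
from h import *
plan(.5228,.2087,.014,1.1735)
v=np.load('m3.npy');c=dict(R=v[:9].reshape(3,3),t=v[9:12],K=v[12:].reshape(3,3))
for d in (-.012,.012):
  for z in (.022,.01): print(proj(c,[.5228+d*np.cos(1.1735),.2087+d*np.sin(1.1735),z]))
import cv2
g=cv2.imread('pics/m3.png'); cv2.imwrite('pics/m3c.png',cv2.resize(g[150:400,220:420],None,fx=2,fy=2,interpolation=2))
E
```

```text
[0.5229 0.2091 0.0496] 1.1739182622394715 9.625 0.047872089901858275 29.99969556927681
meter [([313.3, 266.3], 0.96, array([0.5228, 0.2092, 0.    ]))]
seat []
window [([312.6, 116.1], 0.56, array([0.5497, 0.2741, 0.042 ]))]
cradle [([314.4, 306.1], 0.7, array([0.5492, 0.273 , 0.2   ]))]
turn 0.02 shift cm [-0.04  0.01  3.56] q1 0.34 yaw 1.174 t 9.825
[313.8019 308.2522]
[313.7295 297.7098]
[313.8133 257.6799]
[313.7378 249.8292]
```

View pics/m3c.png

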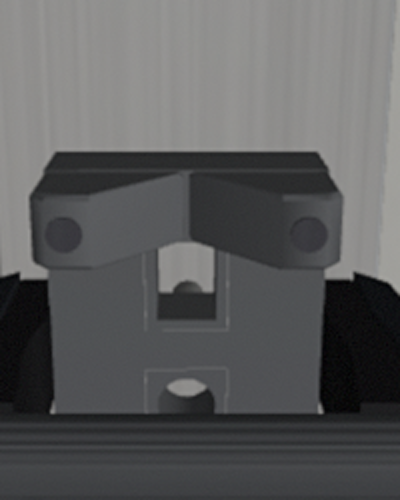

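The near peg shows in the slot at crop column 187, against a slot centre at 188. The cradle is laterally aligned and matches the prediction, so I'll descend.

Request:
apply_moves(deltas=[[0,0,1.4,0,0],[0,0,0.7,0,0],[0,0,0.7,0,0],[0,0,0.5,0,0],[0,0,0.3,0,0],[0,0,0,0,0]])

```text
clock: 10.58
position: [0.5219, 0.2091, 0.0119]
eef_rot: [0.0, 0.833, 0.554, 0.0]
wrist_force: [-0.1, -0.7, 0.4]
width: 0.0476
grip_force: 30.0
```

Request:
apply_moves(deltas=[[0,0,0.1,0,0],[0,0,0.1,0,0],[0,0,0,0,0]])

```text
clock: 10.95
position: [0.5223, 0.2092, 0.0119]
eef_rot: [0.0, 0.833, 0.554, 0.0]
wrist_force: [-5.4, -2.0, 13.0]
width: 0.0476
grip_force: 30.0
```

Request:
apply_moves(deltas=[[0,0,0,0,1],[0,0,0,0,1],[0,0,0,0,1],[0,0,0,0,1],[0,0,-4,0,1],[0,0,-6,0,1],[-3,0,-6,0,1],[-3,0,0,0,1]])

```text
clock: 11.95
position: [0.5017, 0.1563, 0.1704]
eef_rot: [0.001, 0.832, 0.554, 0.004]
wrist_force: [0.5, -0.6, -0.4]
width: 0.0881
grip_force: 0.0
```

Request:
apply_moves(deltas=[[0,0,0,0,1],[0,0,0,0,1]])

```text
clock: 12.2
position: [0.4983, 0.1557, 0.1642]
eef_rot: [-0.001, 0.833, 0.554, -0.001]
wrist_force: [0.4, 0.0, 0.9]
width: 0.0879
grip_force: 0.0
```

```bash
python3 o.py m4
python3 - <<'E'
from h import *
v=np.load('m4.npy');c=dict(R=v[:9].reshape(3,3),t=v[9:12],K=v[12:].reshape(3,3))
g=cv2.imread('pics/m4.png'); psi=1.1735
for x,y in [(.0260,.01845),(.0260,-.01845),(-.0260,.01845),(-.0260,-.01845)]:
  p=proj(c,[.5228+x*np.cos(psi)-y*np.sin(psi),.2087+x*np.sin(psi)+y*np.cos(psi),.0395]); print(p)
  cv2.drawMarker(g,tuple(int(round(u)) for u in p),(0,0,255),0,7,1)
cv2.imwrite('pics/m4c.png',cv2.resize(g[0:300,180:480],None,fx=2,fy=2,interpolation=2))
plan(.464,-.2358,.2,-.05)
E
```

```text
[0.4984 0.1559 0.1642] 1.1742798751385215 12.25 0.08790745548015257 0.0
meter [([317.1, 140.7], 0.88, array([0.5232, 0.2074, 0.    ]))]
seat [([312.4, 141.7], 0.84, array([0.5199, 0.2084, 0.01  ]))]
window [([315.4, 16.3], 0.92, array([0.5497, 0.2743, 0.042 ]))]
cradle [([317.6, 138.8], 0.78, array([0.5246, 0.2143, 0.2   ]))]
[286.4963  97.8614]
[346.1571  97.8007]
[287.9193 182.0683]
[344.5089 182.0396]
turn 70.18 shift cm [-1.54 39.31 -3.53] q1 0.26 yaw 1.175 t 12.45
```

View pics/m4c.png

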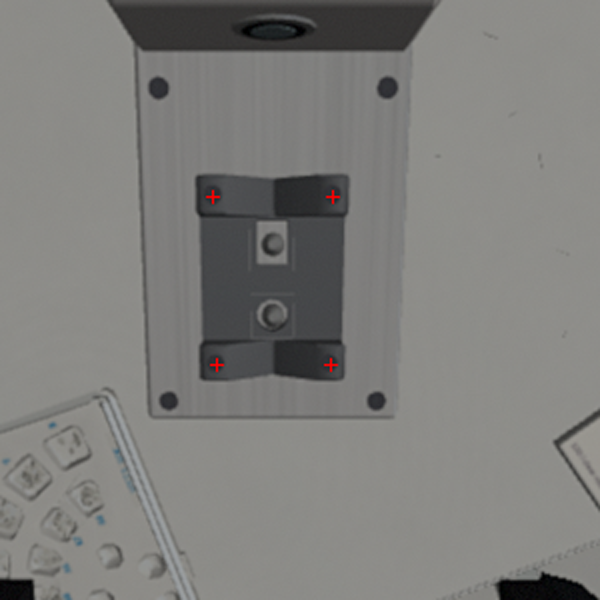

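The screws match the seated prediction and both pegs show through the holes, so the cradle is seated. Now the lamp.

Request:
apply_moves(deltas=[[0,0,-2,10,1],[0,0,-1.5,10,1],[0,0,0,10,1],[0,0,0,10,1],[0,0,0,10,1],[0,0,0,10,1],[0,0,0,10.2,1],[0,0,0,0,1]])

```text
clock: 13.45
position: [0.4992, 0.1558, 0.2003]
eef_rot: [0.0, 1.0, -0.024, -0.0]
wrist_force: [-0.4, 0.3, 0.6]
width: 0.088
grip_force: 0.0
```

Request:
apply_moves(deltas=[[-0.22,5.6,0,0,1],[-0.22,5.6,0,0,1],[-0.22,5.6,0,0,1],[-0.22,5.6,0,0,1],[-0.22,5.6,0,0,1],[-0.22,5.6,0,0,1],[-0.22,5.6,0,0,1],[0,0,0,0,1]])

```text
clock: 14.45
position: [0.4636, -0.2385, 0.2006]
eef_rot: [0.0, 1.0, -0.026, 0.0]
wrist_force: [-0.6, 1.1, 0.3]
width: 0.0879
grip_force: 0.0
```

```bash
cat > q.py <<'E'
from h import *
c=cam('wrist','l1'); s=robot.state(); print(s['position'],yaw(s),s['clock'])
for X in [(.5263,-.2390,.012),(.464,-.2358,.012),(.3972,-.2324,.012)]: print(proj(c,X))
r=robot.trace('wrist','lamp'); m=r[0]['region'].astype(np.uint8); cs,_=cv2.findContours(m,0,2); q=max(cs,key=cv2.contourArea)
print(r[0]['conf'],cv2.boxPoints(cv2.minAreaRect(q)).round(1).tolist())
# barrel centreline from region rows
P=[];
for row in range(q[:,0,1].min()+25,q[:,0,1].max()-35,5):
    k=np.where(m[row])[0]; P.append(onz(c,((k[0]+k[-1])/2,row),.012)[:2].tolist()+[np.linalg.norm(onz(c,(k[0],row),.012)-onz(c,(k[-1]+1,row),.012))])
P=np.array(P); f=np.polyfit(P[:,0],P[:,1],1); print('yaw',np.arctan(f[0]),'y at .464',np.polyval(f,.464),'widths',P[::4,2])
rows=[q[:,0,1].min(),q[:,0,1].max()]
k=q[:,0,:]; print('ends',[onz(c,(k[k[:,1]==w][:,0].mean(),w),z) for w,z in zip(rows,(.018,.010))])
for t in ('lamp','lens'): print(t,[(x['position'],x['conf'],onz(c,x['position'],.012)) for x in robot.place_of('wrist',t)[:2]])
plan(.464,-.2358,.004,-.05)
E
python3 q.py
```

```text
[ 0.4636 -0.2365  0.2004] -0.051792314157934935 14.5
[307.6508 134.2404]
[308.0851 212.5856]
[308.542  288.5278]
0.55 [[290.70001220703125, 135.10000610351562], [321.70001220703125, 134.60000610351562], [324.3999938964844, 289.79998779296875], [293.3999938964844, 290.3999938964844]]
yaw -0.04220198737886977 y at .464 -0.23547766355728314 widths [0.0238 0.0242 0.0245 0.024  0.0243]
ends [array([ 0.5259, -0.2378,  0.018 ]), array([ 0.395 , -0.2327,  0.01  ])]
lamp [([309.0, 212.6], 0.76, array([ 0.4639, -0.2366,  0.012 ]))]
lens [([306.1, 135.4], 0.76, array([ 0.5255, -0.2377,  0.012 ]))]
turn 0.07 shift cm [ 0.01  0.18 19.63] q1 -0.52 yaw -0.049 t 14.65
```

Request:
apply_moves(deltas=[[0,0,6,0,1],[0,0.05,6,0,1],[0,0,5,0,1],[0,0,2.6,0,1],[0,0,0,0,0],[0,0,0,0,0],[0,0,0,0,0],[0,0,0,0,0]], force=30)

```text
clock: 15.65
position: [0.4643, -0.2357, 0.0053]
eef_rot: [0.0, 1.0, -0.025, 0.001]
wrist_force: [-1.3, -1.0, 0.1]
width: 0.0501
grip_force: 0.0
```

Request:
apply_moves(deltas=[[0,0,0,0,0],[0,0,0,0,0],[0,0,0,0,0]])

```text
clock: 16.02
position: [0.4638, -0.2358, 0.0047]
eef_rot: [-0.0, 1.0, -0.026, 0.0]
wrist_force: [-0.2, -0.1, 1.3]
width: 0.0228
grip_force: 30.0
```

Request:
apply_moves(deltas=[[0,0,-4,0,0],[0,0,-5.5,0,0],[0,0,-5.5,0,0],[0,0,-5,0,0],[0,0,0,0,0],[0,0,0,0,0]])

```text
clock: 16.77
position: [0.4632, -0.2354, 0.2037]
eef_rot: [-0.0, 1.0, -0.026, -0.001]
wrist_force: [-0.4, 0.5, -0.4]
width: 0.0233
grip_force: 30.0
```

```bash
cat > r.py <<'E'
from h import *
import sys
c=cam('wrist',sys.argv[1]); s=robot.state(); a=yaw(s); print(s['position'],a,s['clock'],s['width'])
u=np.array([np.cos(a),np.sin(a),0]);n=np.array([-u[1],u[0],0])
z=s['position'][2]+.008
for t in ('lamp','lens'):
  for x in robot.place_of('wrist',t)[:1]:
    d=onz(c,x['position'],z)-s['position']; print(t,np.round(x['position'],1),x['conf'],'along',d@u,'across',d@n)
r=robot.trace('wrist','lamp')
if r:
  m=r[0]['region'].astype(np.uint8); cs,_=cv2.findContours(m,0,2); q=max(cs,key=cv2.contourArea)[:,0]
  P=[]
  for row in range(q[:,1].min()+4,q[:,1].max()-3,4):
    k=np.where(m[row])[0]; d=onz(c,((k[0]+k[-1])/2,row),z)-s['position']; P.append([row,d@u,d@n,np.linalg.norm(onz(c,(k[0],row),z)-onz(c,(k[-1]+1,row),z))])
  P=np.array(P); print(P[::4]); print('rel yaw',np.arctan(np.polyfit(P[4:,1],P[4:,2],1)[0]))
if len(sys.argv)>2: plan(*[float(v) for v in sys.argv[2:6]])
E
python3 r.py l2 .5228 .2087 .2 1.1735
```

```text
[ 0.4626 -0.235   0.2026] -0.05108203083981981 16.825 0.023023445275777203
lamp [312.5 317.8] 0.9 along 0.0013176598133011438 across -0.0011916479267546605
lens [346.4  39.6] 0.24 along 0.09452563930761212 across -0.011700317851903952
[[148.       0.0621  -0.0018   0.0187]
 [164.       0.0569  -0.0016   0.0192]
 [180.       0.0517  -0.0016   0.0194]
 [196.       0.0463  -0.0014   0.024 ]
 [212.       0.0408  -0.0014   0.0242]
 [228.       0.0352  -0.0014   0.0238]
 [244.       0.0294  -0.0014   0.024 ]
 [260.       0.0236  -0.001    0.0236]
 [276.       0.0176  -0.001    0.0239]
 [292.       0.0115  -0.0012   0.023 ]
 [308.       0.0052  -0.0012   0.0233]
 [324.      -0.0012  -0.0014   0.0232]
 [340.      -0.0077  -0.0012   0.0231]]
rel yaw -0.004602329073640841
turn -70.16 shift cm [ 43.24 -11.61   0.22] q1 -0.52 yaw -0.051 t 16.975
```

Request:
apply_moves(deltas=[[0,0,0,-10,0],[0,0,0,-10,0],[0,0,0,-10,0],[0,0,0,-10,0],[0,0,0,-10,0],[0,0,0,-10,0],[0,0,0,-10.2,0],[0,0,0,0,0]])

```text
clock: 17.98
position: [0.4632, -0.2353, 0.2032]
eef_rot: [-0.001, 0.833, 0.553, -0.001]
wrist_force: [-0.3, -0.8, -0.6]
width: 0.0233
grip_force: 30.0
```

Request:
apply_moves(deltas=[[5.3,-1.45,0,0,0],[5.3,-1.45,0,0,0],[5.3,-1.45,0,0,0],[5.3,-1.45,0,0,0],[5.3,-1.45,0,0,0],[5.3,-1.45,0,0,0],[5.3,-1.45,0,0,0],[5.3,-1.45,0,0,0]])

```text
clock: 18.98
position: [0.5203, 0.202, 0.2039]
eef_rot: [-0.0, 0.834, 0.552, -0.0]
wrist_force: [0.4, -1.0, -0.9]
width: 0.0232
grip_force: 30.0
```

Request:
apply_moves(deltas=[[0,0,0,0,0],[0,0,0,0,0]])

```text
clock: 19.23
position: [0.5201, 0.1998, 0.2037]
eef_rot: [0.0, 0.833, 0.554, -0.001]
wrist_force: [0.2, 0.5, -1.5]
width: 0.0235
grip_force: 30.0
```

```bash
python3 r.py l3 .5220 .2069 .08 1.176
```

```text
[0.5202 0.1992 0.2039] 1.1724914958052441 19.275 0.023056412167098393
lamp [314.8 320.8] 0.73 along -0.0003482288181104581 across -0.000635267983784487
lens [313.9 146.1] 0.93 along 0.061692731157819466 across -0.00028475453559284256
[[148.       0.0611  -0.0002   0.0182]
 [164.       0.056   -0.0002   0.019 ]
 [180.       0.0507   0.       0.0189]
 [196.       0.0454  -0.0002   0.0234]
 [212.       0.04     0.       0.024 ]
 [228.       0.0344   0.0002   0.0232]
 [244.       0.0287   0.       0.0231]
 [260.       0.0229   0.0002   0.0237]
 [276.       0.017    0.       0.0236]
 [292.       0.0109   0.0002   0.0235]
 [308.       0.0047   0.       0.0227]
 [324.      -0.0016   0.0002   0.0233]
 [340.      -0.0081   0.0004   0.0232]]
rel yaw -0.004766339270052367
turn -0.25 shift cm [ 0.8  -0.18 12.44] q1 0.32 yaw 1.172 t 19.425
```

Request:
apply_moves(deltas=[[0.4,-0.1,3,-0.2,0],[0.4,-0.1,5,0,0],[0,0,4.4,0,0],[0,0,0,0,0],[0,0,0,0,0]])

```text
clock: 20.05
position: [0.5231, 0.2081, 0.0822]
eef_rot: [0.0, 0.832, 0.555, 0.001]
wrist_force: [0.6, 0.3, 0.4]
width: 0.0233
grip_force: 30.0
```

```bash
python3 r.py l4 .5220 .2069 .034 1.176 | grep -v '^ \['
```

```text
[0.5238 0.2085 0.083 ] 1.1767146557270434 20.1 0.023214494120837
lamp [312.5 317.3] 0.56 along 0.00015786052797091784 across 0.00044278265093008
lens [312.6 146.4] 0.61 along 0.060400971206766615 across 0.00031434560310132295
[[147.       0.0602   0.       0.0187]
rel yaw -0.0037709141558694825
turn 0.08 shift cm [-0.24 -0.09  4.91] q1 0.34 yaw 1.177 t 20.25
```

Request:
apply_moves(deltas=[[-0.2,-0.05,1.5,0,0],[0,0,1.5,0,0],[0,0,0.8,0,0],[0,0,0.5,0,0],[0,0,0.2,0,0],[0,0,0,0,0]])

```text
clock: 21.0
position: [0.5208, 0.2068, 0.0357]
eef_rot: [0.0, 0.832, 0.555, 0.0]
wrist_force: [-0.8, -0.0, -0.9]
width: 0.0228
grip_force: 30.0
```

Request:
apply_moves(deltas=[[0,0,0.1,0,0],[0,0,0,0,0]])

```text
clock: 21.25
position: [0.521, 0.2068, 0.035]
eef_rot: [0.0, 0.832, 0.555, 0.0]
wrist_force: [1.0, -0.6, -0.7]
width: 0.0231
grip_force: 30.0
```

Request:
apply_moves(deltas=[[0,0,0.1,0,0],[0,0,0,0,0]])

```text
clock: 21.5
position: [0.5214, 0.2068, 0.0346]
eef_rot: [0.0, 0.832, 0.555, 0.001]
wrist_force: [-0.1, -0.4, 5.0]
width: 0.0233
grip_force: 30.0
```

Request:
apply_moves(deltas=[[0,0,0.05,0,0],[0,0,0,0,0],[0,0,0,0,0]])

```text
clock: 21.88
position: [0.5213, 0.2068, 0.0345]
eef_rot: [0.0, 0.832, 0.555, 0.001]
wrist_force: [-2.3, -1.1, 7.6]
width: 0.0233
grip_force: 30.0
```

```bash
cat > w.py <<'E'
from h import *
F=[];P=[];Y=[]
for i in range(6): robot.camera('wrist'); s=robot.state(); F.append(s['wrist_force']);P.append(s['position']);Y.append(yaw(s))
print('F',np.mean(F,0),np.std(F,0),'P',np.mean(P,0),'yaw',np.mean(Y),s['torque'],s['clock'])
f=np.mean(F,0); a=1.1735; print('along',f[0]*np.cos(a)+f[1]*np.sin(a),'across(left)',-f[0]*np.sin(a)+f[1]*np.cos(a))
E
python3 w.py
```

```text
F [-1.9794 -1.5017  8.139 ] [0.3044 0.3591 0.4817] P [0.5214 0.2068 0.0345] yaw 1.1778379361667817 [-0.3311  0.1839  0.0439] 22.175
along -2.1506087465331682 across(left) 1.2442007228984575
```

```bash
python3 r.py f1 | grep -v '^ \['
python3 - <<'E'
from h import *
c=cam('wrist'); 
for t in('lens','window','cradle'): print(t,[(np.round(x['position'],1),round(x['conf'],2),onz(c,x['position'],.042)) for x in robot.place_of('wrist',t)[:1]])
for x in (.011,.0375): pass
g=cv2.imread('pics/f1.png'); cv2.imwrite('pics/f1c.png',cv2.resize(g[60:400,180:460],None,fx=1.7,fy=1.7,interpolation=2))
E
```

```text
[0.5214 0.2068 0.0345] 1.1778242275418687 22.225 0.023073634152121675
lamp [312.  318.9] 0.79 along -0.00023320137603400327 across 8.096246501957724e-05
lens [312.4 144. ] 0.89 along 0.0617901917601394 across -0.0001499719935173019
[[147.       0.0608  -0.0002   0.0182]
rel yaw -0.0055034861920353235
lens [(array([312.3, 144.3]), 0.62, array([0.5451, 0.2638, 0.042 ]))]
window [(array([314.3, 108.2]), 0.71, array([0.55  , 0.2739, 0.042 ]))]
cradle []
```

View pics/f1c.png

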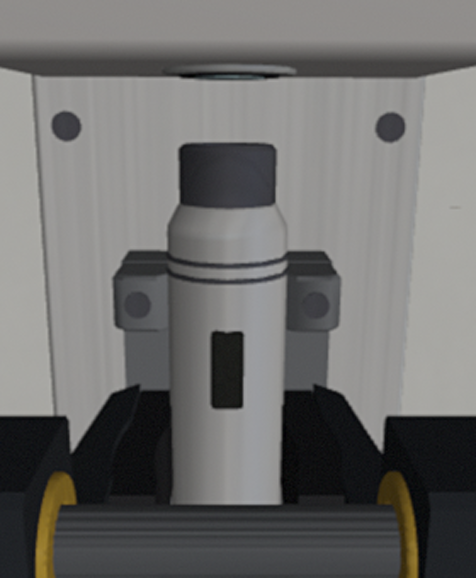

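The lamp lies centred in the V: the screws at columns 137 and 315 have their midpoint at 226, and the lamp is at 227. The lens at crop row 143 is about 11 mm from the window at row 72. The push is about 9 N and steady, so I'm handing in.

```bash
python3 -c "
from plant import robot
print(robot.job_done())"
```

```text
the job is handed in; nothing more can be done
None
```

I handed the job in at about 22 s, and the hand-in gave no verdict: the cradle is seated on both pegs, and the lamp is still gripped and pressed into the V with a measured push of about 9 N, its lens about 11 mm from the window.

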